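Clear the keyhole of the marble box, then hold its lock turned

TASK

The two domino cases piled on the oak marble box cover the keyhole in its lid: take them off one at a time, the upper one first, and set each down gently and squarely on the column that starts with the matching case standing on the flap. Then take the large black-headed key from the key block, work it past the sticky pins until it is fully home in the keyhole, turn it a quarter clockwise to draw the sprung latch, and finish still gripping it and holding it turned, for the lock springs back if let go. Leave the rooks, the dice bowl, the score dial and the small key as they are.

Things in the scene. Friction and masses are not known exactly. Their poses are not given: they have to be found in the camera images.
- case_top_mid (a point): Upper of the two cases piled on the box lid: closed dark-wood domino case, 100 x 60 x 40 mm high, 140 to 280 g, plain sides. Point at its centre, half-way up (20 mm above its underside); x along the 100 mm length, z up. The three cases are alike.
- case_low_mid (a point): Lower of the two cases piled on the box lid, directly on the lid and over the keyhole; same size and same point and axes. The upper case may lie up to 9 mm and 15 degrees askew on it.
- case_foot_mid (a point): The matching case standing loose on the flap on one side of the box, foot of the column; same size and same point and axes. On its free sides it has at least 30 mm of room.
- marble_box: Lidded oak box for marbles, heavy, fixed in place, lid shut: lid 170 mm (x) by 200 mm (y), its top 90 mm above the flap. Origin under the centre of the box on the flap, x from its front (robot side, where the lock is) to its back, z up. The lock's axis is 50 mm in front of the origin on the centre line, in the top of the lid.
- keyhole (a point): Mouth of the keyway: centre of the brass plug's face (28 mm disc in a 45 mm steel rosette), flush with the lid top, 90 mm above the flap. x along the slot's long side, z up; turns with the plug. The slot goes straight down, 11 x 5 mm, 32 mm deep, its mouth bevelled 3 mm all round; its long side lies along the box's x while locked. The key fits either way round.
- plug (a joint): Angle of the lock's plug in rad: 0 locked, grows as it turns clockwise seen from above, stop at 1.57 (latch drawn). A spring turns it back to 0, from 0.02 N m at 0 to 0.12 N m at the stop. The key has about 0.1 rad of play in the slot before it takes the plug along.
- key_bow (a point): Large key, 35 g, standing blade down in the key block, loose in its slot; its head is a flat black plastic bow 32 mm wide (x), 8 mm thick (y) and 36 mm high. Point at the centre of the bow, 56 mm above the tip and 28 mm above the shoulder; x along the width, z up (from the tip to the bow).
- key_tip (a point): Tip of the large key's steel blade (lower end, centre). Blade 10 mm wide (x), 4 mm thick (y), 28 mm long up to the shoulder, bevelled over its last 5 mm; z up along the key. In the lock four sprung pins stand 2 mm into the slot's narrow ends, 10 to 25 mm down: pushing past them takes about 5 to 12 N.
- key_shoulder (a point): Underside of the large key's shoulder (a stop 22 x 7 mm), 28 mm above the tip; it lies on the plug's face when the key is fully home.
- key_block: Oak key block, fixed, 110 (x) x 50 (y) x 36 mm high, origin under its centre, z up. Two slots along x, 27 mm either side of its centre, 31 mm deep: the large key stands in the one at -x, the small key in the one at +x. It stands on the flap on the side of the box where the column is not.
- small_key: Smaller all-steel key with a round 20 mm head 4 mm thick, standing in the other slot of the key block; not for this lock, leave it. Origin at its tip, z up.
- rook_a: Black plastic rook, 61 mm high, foot 34 mm across, on the flap in front of the box; leave it. Origin under its foot.
- rook_b: Black plastic rook, same, on the flap farther back at the robot's left; leave it. Origin under its foot.
- dice_bowl: White ceramic bowl, 120 mm across, 45 mm high, with two dice, behind the box; leave it. Origin under its centre.
- score_dial: Aluminium score dial, fixed, 124 mm across, 24 mm high with a bar knob on top up to 68 mm; leave it. Origin under its centre.
- dial_knob_mark (a point): End of the score dial's pointer bar, 18 mm from the dial's axis, 68 mm above the flap; leave the knob at its setting.
Things that resemble listed ones, but are neither listed nor needed, are in the scene too. There is more than one size of the part that bears key_bow; the job needs the middle-sized. What is shaped like the part that bears case_top_mid but yellow is not meant.

How it is judged:
On the way, in this order (a step that is already met when the one before it is completed fails the run):
1. the upper case rests squarely on the case standing on the flap, let go (horizontal distance between case_top_mid and case_foot_mid below 0.01 m and angle between the x axis of case_top_mid and the x axis of case_foot_mid, either way round below 0.12 rad and z of case_top_mid in the frame of case_foot_mid between 0.037 and 0.043 m and angle between case_top_mid's own z axis and vertical below 0.06 rad and contact force between the fingers and case_top below 0.2 N and linear speed of case_top below 0.03 m/s), for 0.2 s.
2. the second case rests squarely on top of that one, let go (horizontal distance between case_low_mid and case_top_mid below 0.01 m and angle between the x axis of case_low_mid and the x axis of case_top_mid, either way round below 0.12 rad and z of case_low_mid in the frame of case_top_mid between 0.037 and 0.043 m and angle between case_low_mid's own z axis and vertical below 0.06 rad and contact force between the fingers and case_low below 0.2 N and linear speed of case_low below 0.03 m/s), for 0.2 s.
3. the key is fully home in the lock, the lock not yet turned (distance between key_shoulder and keyhole below 0.0035 m and angle between key_tip's own z axis and vertical below 0.1 rad and value of joint plug below 0.35 rad), for 0.1 s.
4. the key, still home, has turned the lock a quarter (distance between key_shoulder and keyhole below 0.0035 m and angle between key_tip's own z axis and vertical below 0.1 rad and value of joint plug above 1.3 rad and contact force between the fingers and key above 3 N), for 0.2 s.
At the end, for the whole second after the job is handed in: The gripper still grips the key (over 3 N), fully home (shoulder within 3.5 mm of the plug, upright within 6 degrees), holding the lock turned over 1.3 rad of its 1.57; the three cases stand at rest, let go, in one upright column, each within 10 mm and 0.12 rad of the one below (all of step 1 and all of step 2 and all of step 4 and velocity of joint plug below 0.2 rad/s and angle between case_foot_mid's own z axis and vertical below 0.06 rad and height (world z) of case_foot_mid below 0.023 m); the arm keeps its last pose, push and grip.
It fails at once if a case is dropped or slammed onto the column: it still moves at over 0.5 m/s in the last 10 mm above its place ((horizontal distance between case_top_mid and case_foot_mid below 0.03 m and z of case_top_mid in the frame of case_foot_mid between 0.036 and 0.05 m and linear speed of case_top above 0.5 m/s) or (horizontal distance between case_low_mid and case_top_mid below 0.03 m and z of case_low_mid in the frame of case_top_mid between 0.036 and 0.05 m and linear speed of case_low above 0.5 m/s)).
It fails at once if a rook is shifted or knocked over (distance of any of rook_a, rook_b from where it was at the start of the episode above 0.02 m or angle between any of rook_a, rook_b's own z axis and vertical above 0.4 rad).
It fails at once if the dice bowl, the small key or the score dial's knob is shifted (distance of any of dice_bowl, small_key from where it was at the start of the episode above 0.02 m or distance of dial_knob_mark from where it was at the start of the episode above 0.012 m).
It also fails if it takes over 72 s, if anything falls off the work surface, if the arm or the gripper's body presses on something with over 40 N, if the wrist force passes 120 N, or if a joint passes its speed limit or range.

ROBOT

A 6-joint arm with a two-finger parallel gripper is mounted at the origin on the work surface. World frame = base frame: x ahead of the robot, y to its left, z up, the work surface at z = 0. Lengths are in m, angles in rad, forces in N, time in s.
With the tool pointing down it reaches from about 0.275 to 0.75 m from the base axis. Payload 10.2 kg.
Tool frame: the origin (TCP) lies midway between the tips of the shut fingers; the grasp point (between the pads) lies 19 mm behind it (env.hold_point_z is the distance from the TCP to the grasp point, in m); x points along the fingers, z is the direction in which the jaws open and shut, and the axes are right-handed (so a half turn about x gives the same grasp; the last joint's range is limited). The gripper opens to 85 mm and grips with 20 to 120 N. Pads are 22 mm wide; open, the fingers measure 114 mm over their backs; the gripper's body (76 mm by 85 mm) begins 54 mm behind the grasp point. The pads swing forward as they close: fully open they stand 13 mm farther back than shut.
Start: joints at [1.041, 0.313, 1.498, -0, 1.331, -0.223], TCP at [0.159, 0.5, 0.231] pointing down, gripper open.
Joint ranges: [-2.94, 2.94], [-0.97, 2.17], [0.19, 2.56], [-1.23, 4.37], [0.02, 3.11], [-2.88, 2.88]. Speed limits (rad/s): [2.39, 2.39, 3.01, 3.14, 3.14, 3.14].

INTERFACE

Orientations are given as a unit quaternion [x, y, z, w].
In Python, from bench import env, kinematics, monitor, eyes, job gives the robot as it stands. The module is installed in compiled form; this text tells all that it offers. Calls block until the motion is done:
- env.reach(position, orientation): joint-space move of the TCP to a pose.
- env.movel(position, velocity=0.15, frame=None, guard=None): straight line of the TCP; frame=None keeps the orientation; velocity is the mean speed in m/s. With guard (N) it stops when the force on the tool has changed by that much, and returns True; else False.
- env.set_joints(angles): joint-space move.
- env.release() and env.close_gripper(effort=None): open the fingers fully, or close them until they stop; effort is the grip in N (None keeps the last).
- env.hold(seconds).
- kinematics.ik(position, orientation): joint angles nearest the present ones, or None.
- monitor.sense(): the state.
- eyes.grab_frame(name): name is "scene" or "side" or "wrist"; returns a dict with "frame" (420x560x3 uint8, red, green, blue), "mtx" (3x3 intrinsics, pixels), "view" (4x4, takes a point from world to camera coordinates). Camera axes: x right, y down, z forward; pixel columns grow to the right and rows downward; lengths in m; the calibration is good to about 2 mm. A picture is of the moment at which its call begins. There is no depth.
A pose or a line that the arm cannot do raises env.MotionError and nothing moves.
- job.hand_in(): hands the job in, once; it reports no verdict.
The state is a dict: "clock": time; "joints": joint angles; "qvel": joint speeds; "joint_efforts": joint torques, N m; "position": TCP position; "ee_rot": TCP orientation; "contact_force": force on the tool from outside, world axes, zero at the start; "ft_torque": the same for the moment, N m; "finger_gap": opening from 0.0 (shut) to 1.0 (fully open).
Only numpy, scipy, OpenCV 4.12 (cv2) and the standard library are available. Lean on these libraries where they do the work, as an engineer would, in place of code of your own. Each camera call takes 0.05 s, during which the arm holds its last target.

## Working session

There is one attempt and no reset: what is moved stays moved. The work goes in short steps, each a Python script; the robot and the scene stay as the last script left them, time stands still between calls to the robot, and variables do not carry over. Pictures are saved under pics/ and viewed, and the job is handed in when it is done.

```bash
mkdir -p pics; ls
python3 - <<'E'
from bench import env, kinematics, monitor, eyes, job
import cv2, numpy as np
for n in ["scene","side","wrist"]:
    f=eyes.grab_frame(n)
    cv2.imwrite(f"pics/{n}0.png",f["frame"][:,:,::-1])
    print(n,f["mtx"].round(1).tolist(),f["view"].round(4).tolist())
s=monitor.sense();print(s,env.hold_point_z)
E
```

```text
pics
scene [[395.7, 0.0, 273.9], [0.0, 395.7, 207.0], [0.0, 0.0, 1.0]] [[0.77, 0.638, 0.0071, -0.4807], [0.5548, -0.6639, -0.5014, -0.2901], [-0.3152, 0.39, -0.8652, 1.2222], [0.0, 0.0, 0.0, 1.0]]
side [[516.4, 0.0, 273.1], [0.0, 516.4, 204.0], [0.0, 0.0, 1.0]] [[0.9638, -0.2664, -0.0053, -0.5674], [-0.1568, -0.5508, -0.8198, 0.1884], [0.2155, 0.791, -0.5726, 1.0982], [0.0, 0.0, 0.0, 1.0]]
wrist [[358.0, 0.0, 277.7], [0.0, 358.0, 208.7], [0.0, 0.0, 1.0]] [[0.3017, 0.9534, -0.0015, -0.5251], [0.9059, -0.2861, 0.3122, -0.0408], [0.2973, -0.0955, -0.95, 0.3808], [0.0, 0.0, 0.0, 1.0]]
{'clock': 0.15, 'joints': array([ 1.04058767e+00,  3.13295498e-01,  1.49824450e+00, -5.69678410e-06,
        1.33098603e+00, -2.23381810e-01]), 'qvel': array([ 0.00127185, -0.0007914 , -0.00460651,  0.00037129, -0.00078619,
       -0.00140475]), 'joint_efforts': array([ 2.22884912e-03, -4.12368464e+01, -2.59793079e+01, -9.04398894e-05,
        3.21201798e-03,  4.20357219e-05]), 'position': array([0.15847621, 0.50031557, 0.23088663]), 'ee_rot': array([-0.41785469,  0.57083549,  0.41758887,  0.57023139]), 'contact_force': array([-0.19802057, -0.03184642,  0.08027286]), 'ft_torque': array([0.01312145, 0.04190196, 0.03085821]), 'finger_gap': 1.0005196021335543} 0.0187
```

View pics/scene0.png

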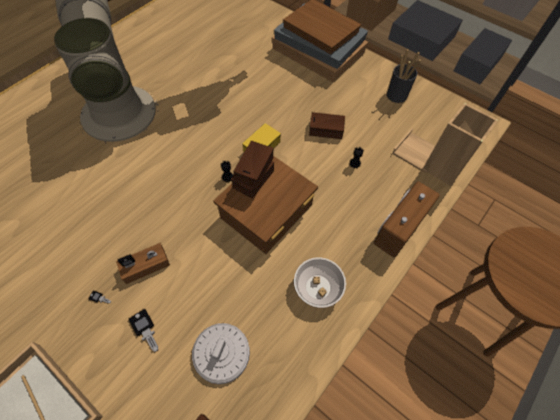

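View pics/side0.png

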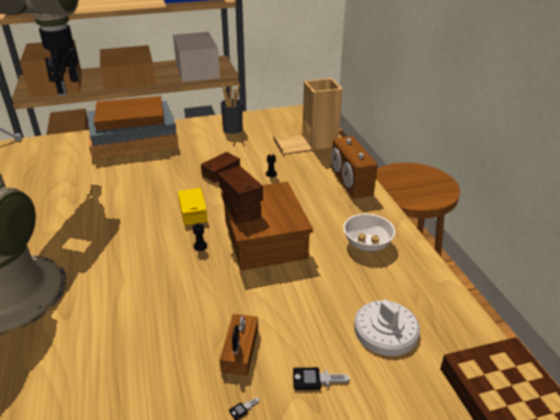

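View pics/wrist0.png

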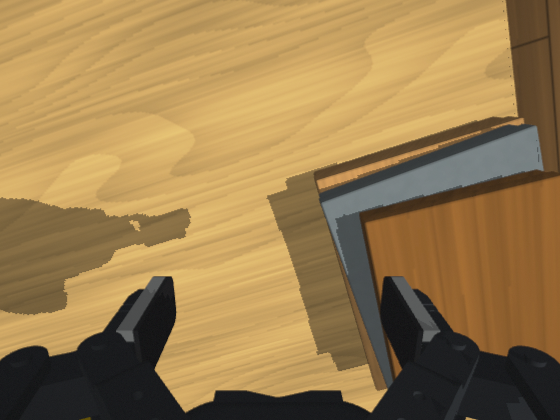

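The scene view shows the robot base at (118,110) and the box lid around (267,200) with two dark cases at (253,168). The foot-case candidate is at (327,125), the yellow decoy at (262,140), the block with the black key at (127,261), and loose keys at (143,325) and (98,297). I'll enlarge the relevant crops.

```bash
cat > h.py <<'E'
import cv2, numpy as np
from bench import env, kinematics, monitor, eyes, job
from scipy.spatial.transform import Rotation as R
def ray(f,u,v):
    V=f["view"];K=f["mtx"];Rm=V[:3,:3];t=V[:3,3]
    c=-Rm.T@t; d=Rm.T@np.linalg.inv(K)@np.array([u,v,1.]); return c,d/np.linalg.norm(d)
def onz(f,u,v,z):
    c,d=ray(f,u,v); return c+d*(z-c[2])/d[2]
def tri(f1,p1,f2,p2):
    c1,d1=ray(f1,*p1);c2,d2=ray(f2,*p2)
    A=np.stack([d1,-d2],1);s=np.linalg.lstsq(A,c2-c1,rcond=None)[0]
    a=c1+s[0]*d1;b=c2+s[1]*d2; return (a+b)/2,np.linalg.norm(a-b)
def proj(f,P):
    P=np.atleast_2d(P);q=(f["view"][:3,:3]@P.T).T+f["view"][:3,3];p=(f["mtx"]@q.T).T;return p[:,:2]/p[:,2:]
def save(f,name,crop=None,k=1):
    im=f["frame"][:,:,::-1]
    if crop: x0,y0,x1,y1=crop; im=im[y0:y1,x0:x1]
    im=cv2.resize(im,None,fx=k,fy=k,interpolation=cv2.INTER_CUBIC); cv2.imwrite("pics/"+name+".png",im)
def down(yaw):
    # x tool down; jaw axis z at yaw in world xy
    z=np.array([np.cos(yaw),np.sin(yaw),0]);x=np.array([0,0,-1.]);y=np.cross(z,x)
    return R.from_matrix(np.stack([x,y,z],1)).as_quat()
def st():
    s=monitor.sense();print("t%.2f"%s["clock"],"pos",s["position"].round(4),"F",s["contact_force"].round(2),"T",s["ft_torque"].round(2),"gap %.3f"%s["finger_gap"]);return s
E
python3 - <<'E'
from h import *
for n,c in [("scene",(205,100,365,260)),("side",(180,140,320,280))]:
    f=eyes.grab_frame(n);np.save(f"{n}.npy",f,allow_pickle=True);save(f,n+"box",c,4)
for n,c in [("scene",(80,225,220,355)),("side",(190,300,330,420))]:
    f=eyes.grab_frame(n);save(f,n+"key",c,4)
for n,p,z in [("box",(267,200),.09),("foot",(327,125),.02),("block",(143,264),.036),("dial",(220,353),.024)]:
    print(n,onz(f:=np.load("scene.npy",allow_pickle=True).item(),*p,z).round(3))
E
cd pics; python3 -c "
import cv2,numpy as np
"
```

```text
box [0.59  0.014 0.09 ]
foot [0.532 0.36  0.02 ]
block [ 0.458 -0.285  0.036]
dial [ 0.734 -0.313  0.024]
```

View pics/scenebox.png

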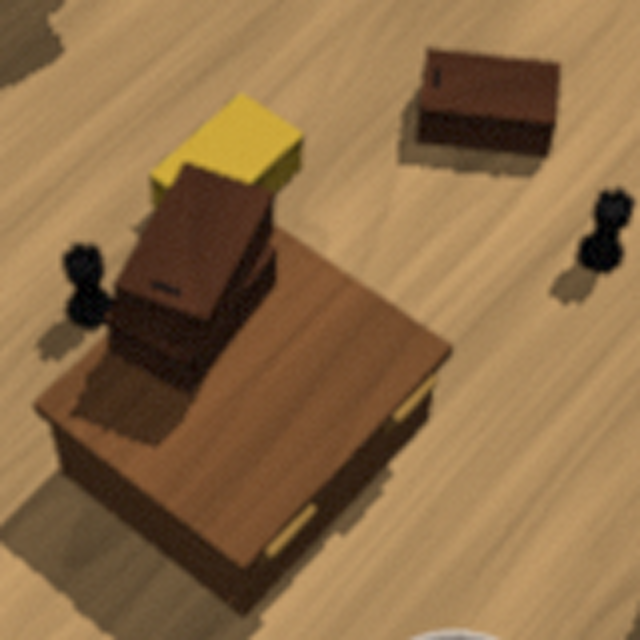

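View pics/sidebox.png

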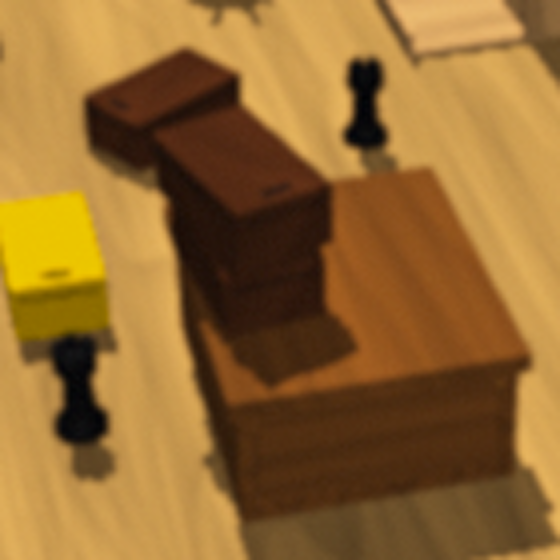

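View pics/scenekey.png

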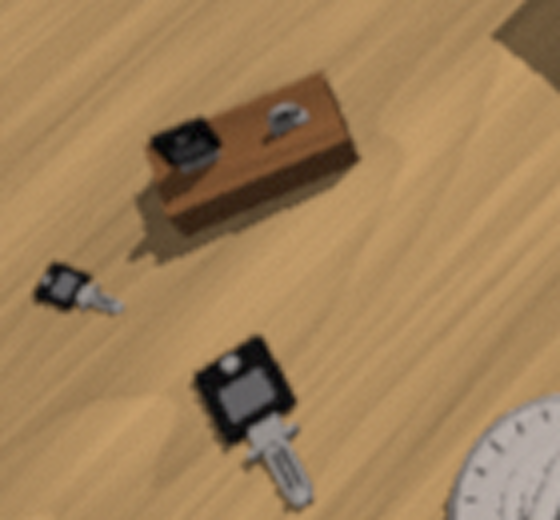

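View pics/sidekey.png

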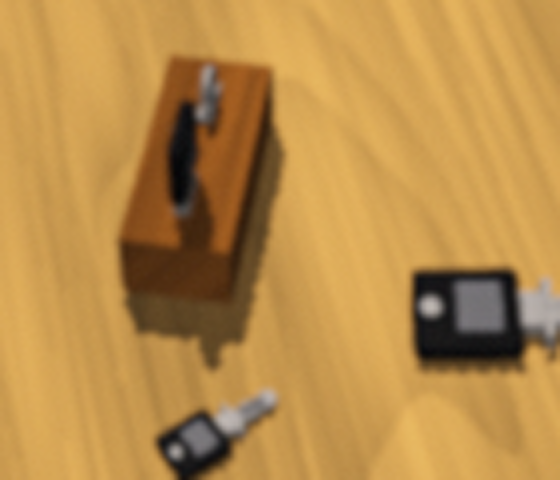

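Run:
```python
from h import *
f=np.load("scene.npy",allow_pickle=True).item();g=np.load("side.npy",allow_pickle=True).item()
def q(f,pts,z,o,k=4):
    P=np.array([onz(f,o[0]+(u+.5)/k-.5,o[1]+(v+.5)/k-.5,z) for u,v in pts])
    print(P[:,:2].round(3).tolist(),P.mean(0).round(4)); 
    for i in range(len(P)-1 if len(P)<4 else 4):
        d=P[(i+1)%len(P)]-P[i];print("  len %.4f ang %.1f"%(np.linalg.norm(d),np.degrees(np.arctan2(d[1],d[0]))))
o=(205,100);o2=(180,140)
print("top");q(f,[(187,165),(272,190),(205,318),(118,288)],.17,o)
q(g,[(157,140),(232,105),(330,187),(240,215)],.17,o2)
print("foot");q(f,[(428,50),(559,63),(553,127),(420,113)],.04,o)
q(g,[(87,97),(185,50),(240,78)],.04,o2)
print("lid");q(f,[(450,350),(245,565),(38,405)],.09,o)
q(g,[(430,168),(525,360),(225,405)],.09,o2)
print("block");q(f,[(323,72),(357,157),(180,218),(150,150)],.036,(80,225))
q(g,[(272,65),(232,250),(122,238),(175,58)],.036,(190,300))
```

```text
top
[[0.486, 0.08], [0.537, 0.099], [0.567, 0.003], [0.515, -0.013]] [0.5262 0.0424 0.17  ]
  len 0.0546 ang 19.5
  len 0.0997 ang -72.7
  len 0.0544 ang -162.5
  len 0.0978 ang 107.4
[[0.483, 0.072], [0.532, 0.098], [0.564, -0.002], [0.511, -0.016]] [0.5225 0.0378 0.17  ]
  len 0.0552 ang 28.1
  len 0.1050 ang -71.8
  len 0.0545 ang -165.8
  len 0.0916 ang 108.2
foot
[[0.476, 0.355], [0.558, 0.407], [0.589, 0.353], [0.508, 0.302]] [0.5326 0.3543 0.04  ]
  len 0.0971 ang 32.4
  len 0.0624 ang -59.4
  len 0.0961 ang -147.9
  len 0.0619 ang 121.5
[[0.476, 0.352], [0.556, 0.4], [0.586, 0.349]] [0.5395 0.3671 0.04  ]
  len 0.0927 ang 30.8
  len 0.0592 ang -59.6
lid
[[0.662, 0.122], [0.659, -0.072], [0.493, -0.07]] [ 0.6046 -0.0065  0.09  ]
  len 0.1939 ang -90.8
  len 0.1657 ang 179.6
[[0.659, 0.122], [0.653, -0.079], [0.487, -0.073]] [ 0.5997 -0.01    0.09  ]
  len 0.2007 ang -91.8
  len 0.1655 ang 177.7
block
[[0.448, -0.221], [0.505, -0.245], [0.454, -0.337], [0.407, -0.321]] [ 0.4534 -0.2808  0.036 ]
  len 0.0618 ang -23.4
  len 0.1045 ang -119.0
  len 0.0493 ang 161.0
  len 0.1078 ang 67.9
[[0.491, -0.242], [0.448, -0.342], [0.403, -0.322], [0.447, -0.225]] [ 0.4474 -0.2826  0.036 ]
  len 0.1089 ang -113.3
  len 0.0492 ang 156.8
  len 0.1073 ang 65.6
  len 0.0471 ang -21.2
```

The measurements are consistent with the given sizes: the lid is about 166 x 197 mm, and the top case sits near (0.525, 0.040) with its long axis at 107.5°. The foot is near (0.532, 0.353) at 31.5°. It is the dark-wood case at scene (327,125), not the yellow one at (262,140). Next I'll refine with wrist views.

Run:
```python
from h import *
f=eyes.grab_frame("wrist");s=monitor.sense()
V=f["view"];c=-V[:3,:3].T@V[:3,3];Rt=R.from_quat(s["ee_rot"]).as_matrix()
print("cam in tool",(Rt.T@(c-s["position"])).round(4)); print((Rt.T@V[:3,:3].T).round(3)); print(Rt.round(3))
j0=s["joints"]
for p,y in [((.525,.04,.28),17.5),((.525,.04,.28),-162.5),((.532,.353,.25),121.5),((.532,.353,.25),-58.5),((.405+.03,-.305,.2),155),((.405+.03,-.305,.2),-25),((.525,.026,.2),90),((.525,.026,.2),0),((.525,.026,.2),-90)]:
    q=kinematics.ik(p,down(np.radians(y))); print(p,y,None if q is None else np.array(q).round(2))
```

```text
cam in tool [-0.1428  0.0803  0.0007]
[[ 0.    -0.312  0.95 ]
 [ 0.    -0.95  -0.312]
 [ 1.     0.    -0.   ]]
[[-0.    -0.953  0.302]
 [-0.     0.302  0.953]
 [-1.     0.    -0.   ]]
(0.525, 0.04, 0.28) 17.5 [-0.15  0.29  1.41 -0.    1.45 -0.45]
(0.525, 0.04, 0.28) -162.5 [-0.15  0.29  1.41 -0.    1.45  2.69]
(0.532, 0.353, 0.25) 121.5 [ 0.4   0.56  1.08  0.    1.5  -1.72]
(0.532, 0.353, 0.25) -58.5 [ 0.4   0.56  1.08 -0.    1.5   1.42]
(0.43500000000000005, -0.305, 0.2) 155 [-0.83  0.35  1.53 -0.    1.26  2.75]
(0.43500000000000005, -0.305, 0.2) -25 [-0.83  0.35  1.53 -0.    1.26 -0.4 ]
(0.525, 0.026, 0.2) 90 [-0.17  0.34  1.54 -0.    1.26 -1.74]
(0.525, 0.026, 0.2) 0 [-0.17  0.34  1.54 -0.    1.26 -0.17]
(0.525, 0.026, 0.2) -90 [-0.17  0.34  1.54 -0.    1.26  1.4 ]
```

```bash
cat >> h.py <<'E'
def look(p,yaw,h,name,off=.03):
    a=np.radians(yaw); P=[p[0]-np.sin(a)*off,p[1]+np.cos(a)*off,h]
    env.reach(P,down(a)); env.hold(.3); f=eyes.grab_frame("wrist"); np.save(name+".npy",f,allow_pickle=True); save(f,name); st(); return f
E
python3 - <<'E'
from h import *
look((.532,.353),-58.5,.24,"wfoot")
look((.525,.04),17.5,.33,"wtop")
E
```

```text
t2.30 pos [0.5573 0.369  0.2401] F [-0.48 -0.16  0.51] T [-0.05  0.01  0.04] gap 0.997
t4.26 pos [0.516  0.0688 0.3299] F [ 0.15  0.31 -0.07] T [ 0.05  0.03 -0.03] gap 1.001
```

View pics/wfoot.png

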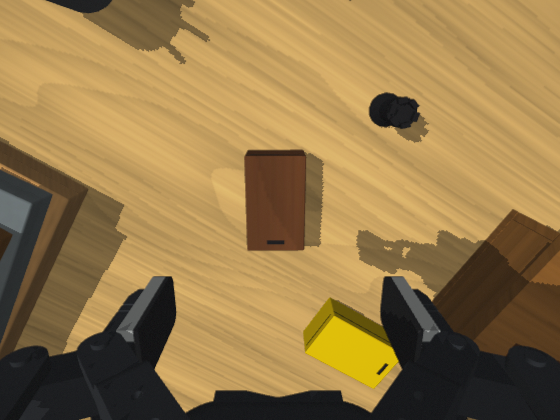

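View pics/wtop.png

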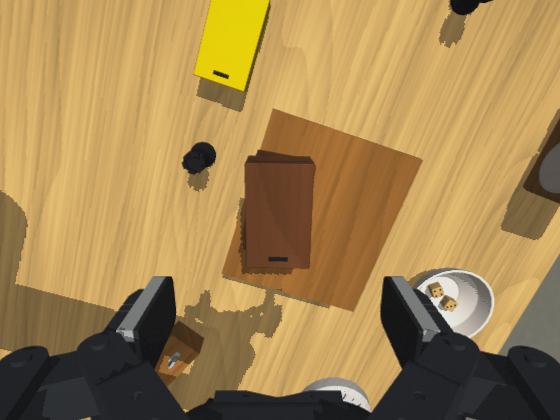

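The first wrist view shows the foot case's top face at columns 246–306, rows 155–250. The second shows the upper case at columns 246–314, rows 163–268. I'll extract the top faces by mask.

```bash
cat >> h.py <<'E'
def face(f,seed,z,name,tol=14,win=90):
    im=cv2.cvtColor(f["frame"],cv2.COLOR_RGB2BGR); b=cv2.GaussianBlur(im,(3,3),0)
    ff=b.copy(); m=np.zeros((im.shape[0]+2,im.shape[1]+2),np.uint8)
    cv2.floodFill(ff,m,seed,0,(tol,)*3,(tol,)*3,4|cv2.FLOODFILL_MASK_ONLY|cv2.FLOODFILL_FIXED_RANGE|(255<<8))
    m=m[1:-1,1:-1]; m=cv2.morphologyEx(m,cv2.MORPH_CLOSE,np.ones((9,9))); m=cv2.morphologyEx(m,cv2.MORPH_OPEN,np.ones((5,5)))
    c=max(cv2.findContours(m,cv2.RETR_EXTERNAL,cv2.CHAIN_APPROX_NONE)[0],key=cv2.contourArea)
    W=np.array([onz(f,u,v,z)[:2] for u,v in c[:,0]],np.float32)
    (cx,cy),(w,h),a=cv2.minAreaRect(W*1000)
    if w<h: a+=90; w,h=h,w
    o=im.copy(); cv2.drawContours(o,[c],-1,(0,255,0),1)
    x,y=seed; o=o[max(0,y-win):y+win,max(0,x-win):x+win]; cv2.imwrite("pics/"+name+".png",cv2.resize(o,None,fx=3,fy=3,interpolation=cv2.INTER_NEAREST))
    print(name,"centre",cx/1000,cy/1000,"size",w,h,"long-axis deg",a); return cx/1000,cy/1000,a
E
python3 - <<'E'
from h import *
L=lambda n:np.load(n+".npy",allow_pickle=True).item()
f=L("wfoot");face(f,(270,200),.04,"ffoot",22)
f=L("wtop");face(f,(280,215),.17,"ftop",22)
E
```

```text
ffoot centre 0.5326830444335937 0.35701296997070314 size 98.73324584960938 59.192657470703125 long-axis deg 31.575708389282227
ftop centre 0.5222695922851562 0.04303791046142578 size 114.81427764892578 65.68075561523438 long-axis deg 105.87548351287842
```

View pics/ffoot.png

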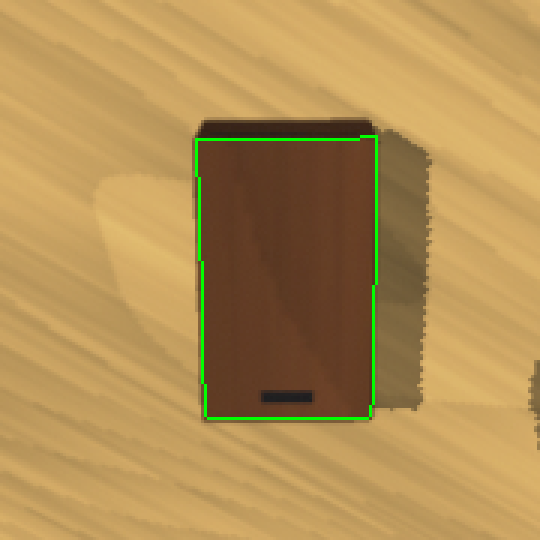

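View pics/ftop.png

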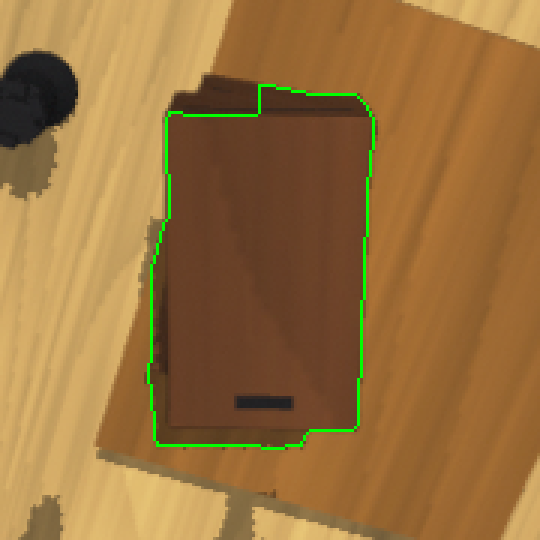

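Run:
```python
from h import *
L=lambda n:np.load(n+".npy",allow_pickle=True).item()
f=L("wtop")
for t in(8,10,12):face(f,(280,215),.17,"ftop%d"%t,t)
P=np.array([onz(f,190+u/3-.3,125+v/3-.3,.17)[:2] for u,v in [(166,115),(374,115),(359,429),(168,429)]])
print(P.mean(0),[ (np.linalg.norm(P[i]-P[i-1])*1000).round(1) for i in range(4)],np.degrees(np.arctan2(*((P[0]+P[1]-P[2]-P[3])[::-1]))), np.degrees([np.arctan2(*(P[0]-P[3])[::-1]),np.arctan2(*(P[1]-P[2])[::-1])]))
```

```text
ftop8 centre 0.523615478515625 0.03933428573608398 size 104.91327667236328 62.37199020385742 long-axis deg 106.87162590026855
ftop10 centre 0.5229022827148437 0.03926033782958984 size 105.14070129394531 64.87104797363281 long-axis deg 105.91146564483643
ftop12 centre 0.522971923828125 0.039092613220214845 size 105.54435729980469 64.86978149414062 long-axis deg 105.87216091156006
[0.52525819 0.04286904] [np.float64(99.6), np.float64(59.2), np.float64(99.5), np.float64(59.9)] 106.45865305956524 [106.26034002 106.65699132]
```

View pics/ftop10.png

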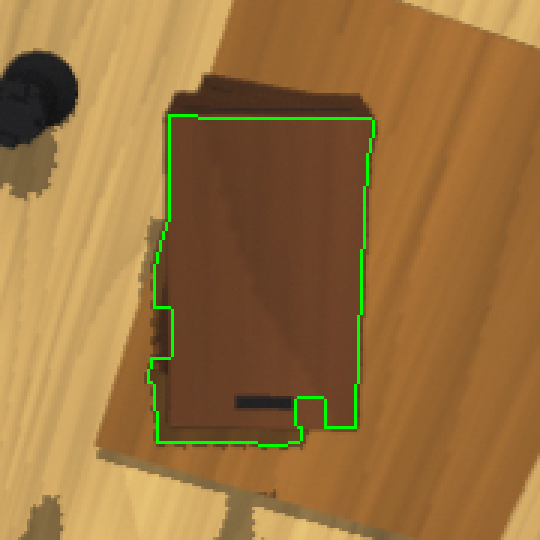

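The hand-read corners give a clean 99.6 x 59.5 mm face, with the upper case at (0.5253, 0.0429) and 106.5°. I'll pick it up now.

Run:
```python
from h import *
x,y,a=.5253,.0429,106.5-90
q=down(np.radians(a))
env.reach([x,y,.20],q)
env.movel([x,y,.137],.12,guard=8); st()
env.close_gripper(40); st()
env.movel([x,y,.150],.05); st()
env.movel([x,y,.24],.2); s=st()
save(eyes.grab_frame("side"),"lift1",(150,60,350,300),3);f=eyes.grab_frame("scene");np.save("scene2.npy",f,allow_pickle=True)
save(eyes.grab_frame("wrist"),"lift1w")
```

```text
t5.53 pos [0.526  0.0429 0.1382] F [0.26 0.56 0.85] T [ 0.   -0.   -0.01] gap 1.002
t5.88 pos [0.5257 0.0429 0.138 ] F [-2.11  0.64  5.39] T [ 0.07  0.26 -0.01] gap 0.696
t6.29 pos [0.5253 0.0429 0.1501] F [-0.25 -0.13 -2.91] T [0.01 0.   0.  ] gap 0.692
t6.89 pos [0.5248 0.0429 0.2387] F [ 1.07  0.22 -3.07] T [-0.01  0.02  0.01] gap 0.696
```

View pics/lift1.png

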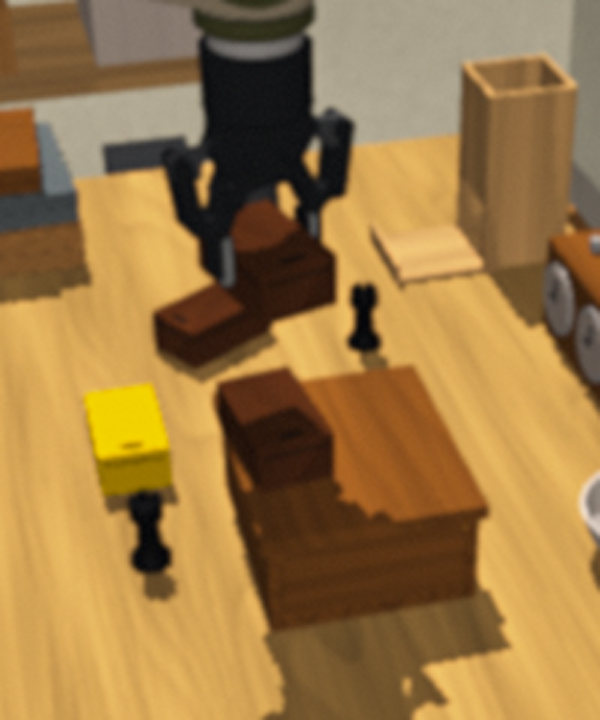

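View pics/lift1w.png

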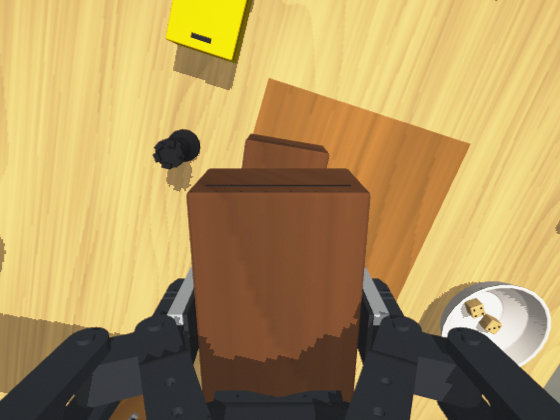

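The case is held level. Its front top edge is at row 192, columns 190–368. I'll use that edge to check the in-hand offset and yaw, then place.

Run:
```python
from h import *
f=eyes.grab_frame("wrist");s=monitor.sense();Rt=R.from_quat(s["ee_rot"]).as_matrix()
for p in[(189,192),(369,192)]:
    P=onz(f,*p,s["position"][2]+.0325);print((Rt.T@(P-s["position"])).round(4))
x,y,a=.5327,.357,31.6-90
q=down(np.radians(a))
env.reach([x,y,.13],q);st()
env.movel([x,y,.056],.1);st()
env.hold(.1)
print(env.movel([x,y,.043],.02,guard=4));st()
```

```text
[-0.0324  0.0502 -0.0282]
[-0.0325  0.0503  0.0292]
t8.72 pos [0.533  0.3565 0.1302] F [-0.03 -0.3  -2.55] T [-0.01  0.04  0.02] gap 0.692
t9.61 pos [0.5331 0.3572 0.0568] F [-0.71 -0.54 -2.36] T [-0.01  0.01 -0.05] gap 0.696
True
t10.18 pos [0.5327 0.3571 0.048 ] F [-0.12 -0.28  5.08] T [0.09 0.19 0.01] gap 0.696
```

Run:
```python
from h import *
env.release();env.hold(.2);st()
p=monitor.sense()["position"]
env.movel([p[0],p[1],.12],.15)
f=look((.532,.353),-58.5,.27,"wcol1")
save(f,"wcol1c",(180,110,380,310),3)
```

```text
t10.76 pos [0.5322 0.3568 0.0471] F [0.69 0.23 0.39] T [ 0.08 -0.04 -0.01] gap 0.995
t12.40 pos [0.5575 0.3686 0.2693] F [-1.05 -0.49 -0.01] T [-0.05  0.   -0.02] gap 1.001
```

View pics/wcol1c.png

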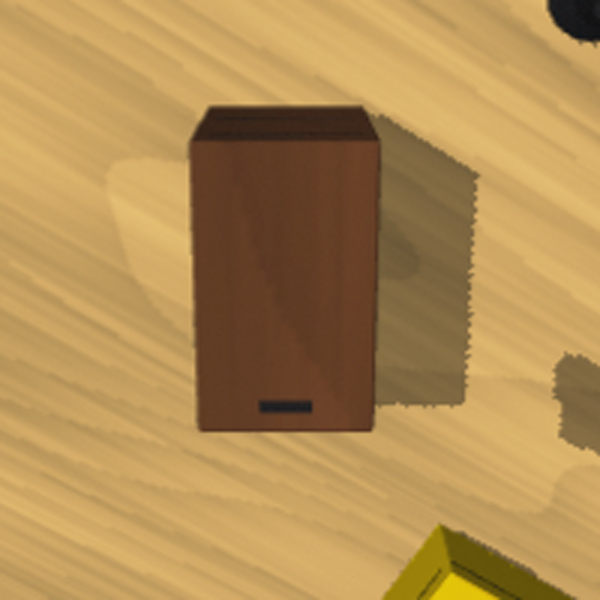

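The column looks square: the side faces run continuously and the top face spans crop (190–378, 140–431). I'll measure it, then look at the lower case.

Run:
```python
from h import *
f=np.load("wcol1.npy",allow_pickle=True).item()
face(f,(275,200),.08,"fcol1",22)
f=look((.525,.045),16.5,.30,"wlow")
save(f,"wlowc",(180,100,380,300),3)
```

```text
fcol1 centre 0.5330325317382812 0.35705926513671876 size 99.12240600585938 59.452308654785156 long-axis deg 31.511220932006836
t14.33 pos [0.5165 0.0739 0.2999] F [ 0.77 -0.37  0.23] T [-0.01 -0.05 -0.01] gap 0.998
```

View pics/wlowc.png

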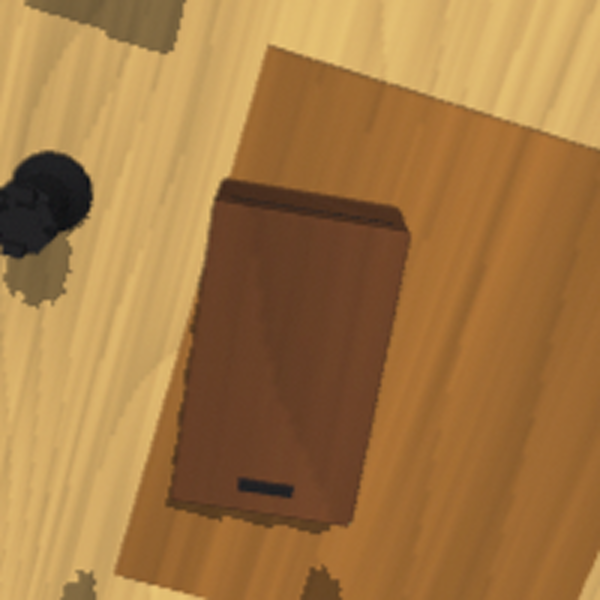

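View pics/wlow.png

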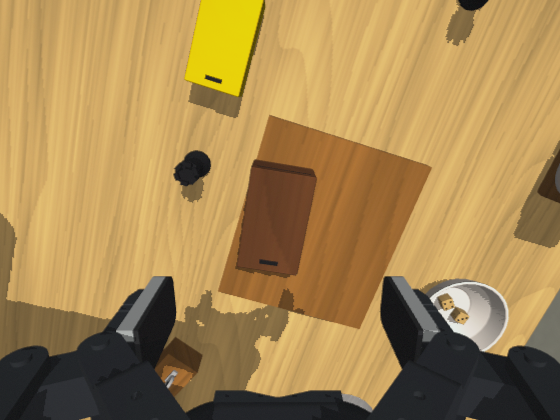

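```bash
cat >> h.py <<'E'
def rect4(f,pts,z):
    P=np.array([onz(f,u,v,z)[:2] for u,v in pts])
    (cx,cy),(w,h),a=cv2.minAreaRect((P*1000).astype(np.float32))
    ls=[(np.linalg.norm(P[i]-P[i-1])*1000).round(1) for i in range(4)]
    an=[np.degrees(np.arctan2(*(P[i]-P[i-1])[::-1])).round(2) for i in range(4)]
    print("c",P.mean(0).round(4),"len",ls,"ang",an); return P
E
python3 - <<'E'
from h import *
f=np.load("wlow.npy",allow_pickle=True).item()
rect4(f,[(180+u/3-.3,100+v/3-.3) for u,v in [(215,202),(411,235),(353,525),(170,500)]],.13)
for t in (8,12,16):face(f,(277,215),.13,"flow%d"%t,t)
P=rect4(f,[(270,116),(431,167),(359,329),(219,291)],.09)
E
```

```text
c [0.525 0.038] len [np.float64(99.2), np.float64(59.1), np.float64(98.2), np.float64(60.1)] ang [np.float64(96.78), np.float64(6.81), np.float64(-82.63), np.float64(-172.15)]
flow8 centre 0.5240159301757813 0.03614369964599609 size 103.1259765625 59.221736907958984 long-axis deg 97.29628801345825
flow12 centre 0.523865966796875 0.036759552001953126 size 105.22693634033203 59.901920318603516 long-axis deg 97.00511837005615
flow16 centre 0.52360888671875 0.039452423095703126 size 111.03873443603516 60.27057647705078 long-axis deg 96.85880470275879
c [0.5763 0.0268] len [np.float64(199.3), np.float64(168.0), np.float64(200.3), np.float64(168.4)] ang [np.float64(89.46), np.float64(-0.58), np.float64(-90.41), np.float64(179.09)]
```

View pics/flow12.png

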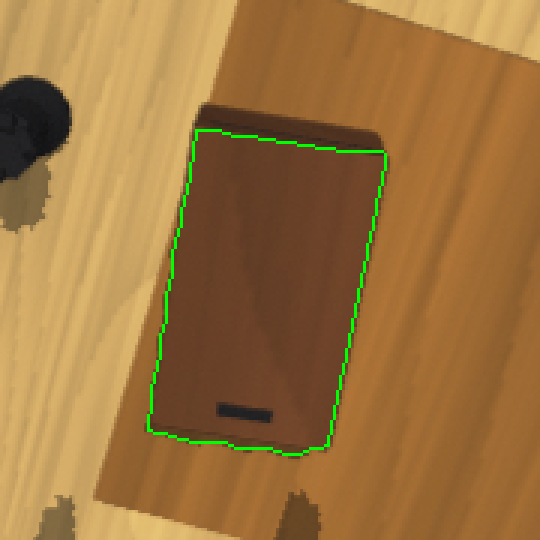

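Run:
```python
from h import *
x,y,a=.525,.038,97.1-90
q=down(np.radians(a))
env.reach([x,y,.16],q)
print(env.movel([x,y,.098],.12,guard=8)); st()
env.close_gripper(40); st()
env.movel([x,y,.111],.05); st()
env.movel([x,y,.22],.2)
f=eyes.grab_frame("wrist");np.save("lift2.npy",f,allow_pickle=True);save(f,"lift2");st()
```

```text
False
t15.63 pos [0.5257 0.0381 0.0991] F [0.03 0.04 0.15] T [-0.03 -0.    0.01] gap 0.999
t15.99 pos [0.5254 0.038  0.099 ] F [-1.98  0.44  6.34] T [ 0.02  0.27 -0.  ] gap 0.690
t16.40 pos [0.525  0.038  0.1112] F [-0.39  0.03 -2.42] T [-0.01  0.   -0.03] gap 0.695
t17.14 pos [0.5243 0.0381 0.2183] F [ 0.37 -0.21 -3.62] T [0.   0.04 0.02] gap 0.694
```

View pics/lift2.png

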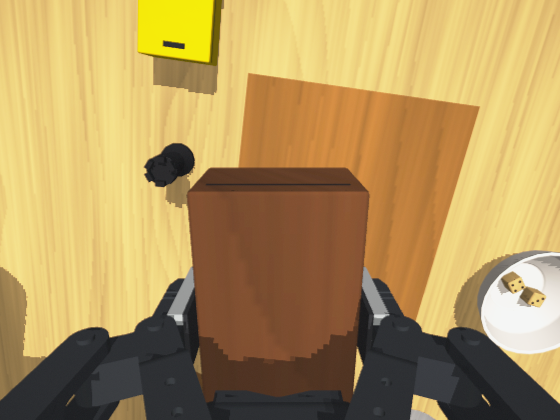

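The second case is held level with its edge again at row 192, so it is centred the same way as the first. Now I'll place it.

Run:
```python
from h import *
x,y,a=.533,.357,31.5-90
q=down(np.radians(a))
env.reach([x,y,.17],q);st()
env.movel([x,y,.097],.1);env.hold(.1);st()
print(env.movel([x,y,.083],.02,guard=4));st()
env.release();env.hold(.3);s=st()
p=s["position"]
env.movel([p[0],p[1],.17],.15)
f=look((.532,.353),-58.5,.30,"wcol2")
save(f,"wcol2c",(180,110,380,310),3)
face(f,(275,205),.12,"fcol2",22)
save(eyes.grab_frame("side"),"scol2",(150,100,350,300),3)
```

```text
t18.65 pos [0.5332 0.3564 0.1698] F [-0.63  0.11 -2.07] T [ 0.04  0.02 -0.01] gap 0.695
t19.63 pos [0.5334 0.3572 0.0979] F [-0.12 -0.3  -1.99] T [-0.02  0.01 -0.04] gap 0.694
True
t20.11 pos [0.5332 0.357  0.089 ] F [-0.06  0.11  3.61] T [-0.03  0.   -0.08] gap 0.692
t20.79 pos [0.5325 0.3568 0.0881] F [ 0.67 -0.14  0.32] T [ 0.   -0.02 -0.04] gap 1.004
t22.43 pos [0.5575 0.3686 0.2994] F [-0.43  0.13  0.7 ] T [-0.03  0.07  0.  ] gap 0.999
fcol2 centre 0.5336674194335937 0.35734445190429687 size 97.59075164794922 59.442893981933594 long-axis deg 31.51121711730957
```

View pics/wcol2c.png

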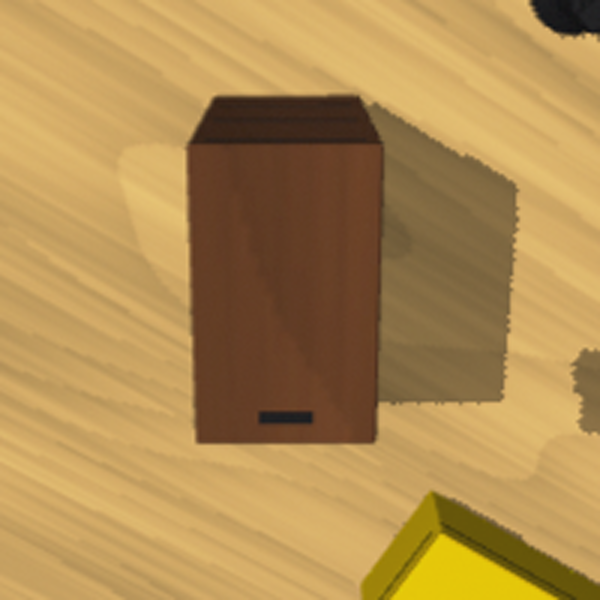

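View pics/scol2.png

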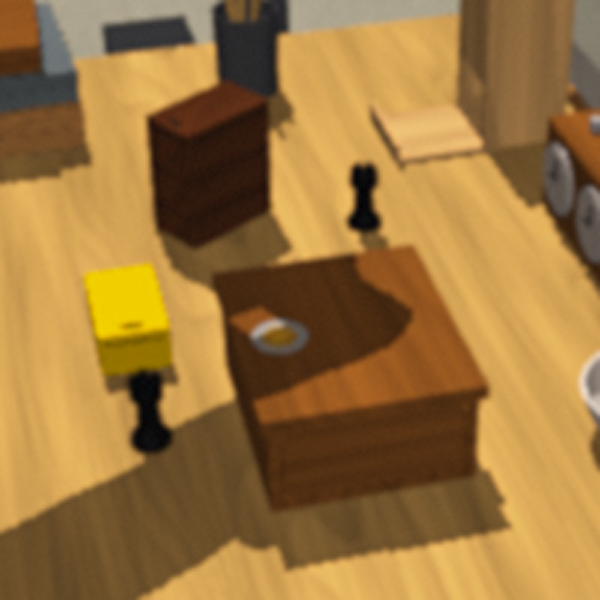

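The three cases now form a flush column, within about 1 mm and 0.1°, and the lock's rosette is exposed at about side crop (280,337). Next I'll take a close wrist view of the keyhole in the insertion orientation.

Run:
```python
from h import *
f=look((.526,.0275),90,.18,"whole",off=.015)
uv=proj(f,[.526,.0275,.09])[0].astype(int);print(uv)
save(f,"wholec",(uv[0]-80,uv[1]-60,uv[0]+80,uv[1]+60),5)
```

```text
t25.51 pos [0.511  0.0275 0.18  ] F [-0.33  0.42 -0.46] T [-0.01 -0.   -0.07] gap 0.999
[276 233]
```

View pics/wholec.png

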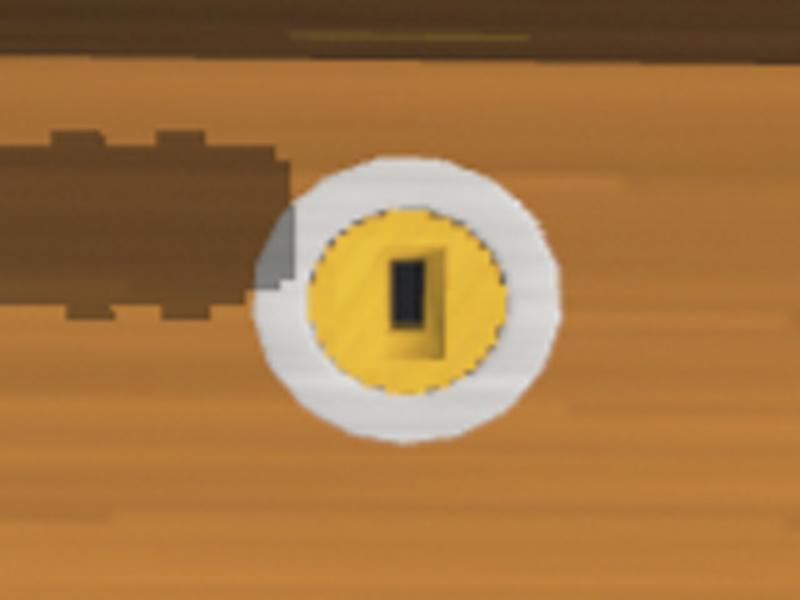

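The crop shows the brass plug centred near (407,301), with its slot running up the image, along the box's x. I'll fit the plug centre and the lid edge angle.

Run:
```python
from h import *
f=np.load("whole.npy",allow_pickle=True).item()
hsv=cv2.cvtColor(f["frame"],cv2.COLOR_RGB2HSV)
m=cv2.inRange(hsv,(20,140,140),(32,255,255)); m[:, :200]=0;m[:,350:]=0;m[:190]=0;m[270:]=0
m=cv2.morphologyEx(m,cv2.MORPH_CLOSE,np.ones((9,9)))
def fit(m,nm):
    c=max(cv2.findContours(m,cv2.RETR_EXTERNAL,cv2.CHAIN_APPROX_NONE)[0],key=cv2.contourArea)
    W=np.array([onz(f,u,v,.09)[:2]*1000 for u,v in c[:,0]],np.float32)
    print(nm,cv2.fitEllipse(W),W.mean(0),cv2.minEnclosingCircle(W),c[:,0].min(0),c[:,0].max(0))
fit(m,"plug")
# rosette: low saturation
m2=cv2.inRange(hsv,(0,0,60),(180,70,255))|m; m2[:, :200]=0;m2[:,350:]=0;m2[:190]=0;m2[270:]=0
fit(cv2.morphologyEx(m2,cv2.MORPH_CLOSE,np.ones((7,7))),"ros")
# lid edges (back edge y~ image)
P=rect4(f,[(196,173+60/5),(196+160,173+62/5),(196+160,173+63/5),(196,173+57/5)],.09)
save(f,"whole_full")
```

```text
plug ((525.4395141601562, 27.72926902770996), (26.496318817138672, 26.65041160583496), 81.16183471679688) [525.5671    27.701223] ((525.5660400390625, 27.852222442626953), 13.774201393127441) [258 215] [296 251]
ros ((525.5936279296875, 27.695972442626953), (42.196250915527344, 42.50873565673828), 169.31192016601562) [525.3258    27.699501] ((525.51416015625, 27.634979248046875), 21.655498504638672) [247 205] [307 261]
c [0.4908 0.0271] len [np.float64(0.4), np.float64(107.2), np.float64(0.1), np.float64(107.2)] ang [np.float64(-4.05), np.float64(89.88), np.float64(3.93), np.float64(-90.41)]
```

View pics/whole_full.png

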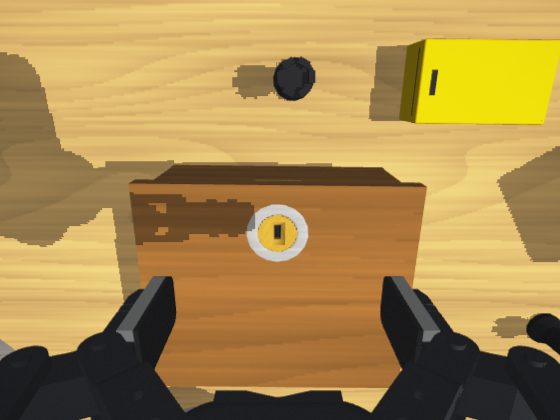

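Keyhole at (0.5255, 0.0277); the plug and rosette centres agree within 0.2 mm and the box yaw is about −0.5°. Next is the key. Candidates are the one standing in the block at scene (127,261), the loose big one at (143,325) and the loose small one at (98,297). The standing one fits: it is middle-sized and stands in the −x slot next to the steel small key.

Run:
```python
from h import *
env.movel([.511,.0275,.22],.2)
f=look((.439,-.307),-24,.20,"wkey",off=.0)
```

```text
t27.50 pos [ 0.4392 -0.3067  0.2   ] F [ 0.36  0.21 -0.28] T [ 0.03 -0.05 -0.05] gap 1.001
```

View pics/wkey.png

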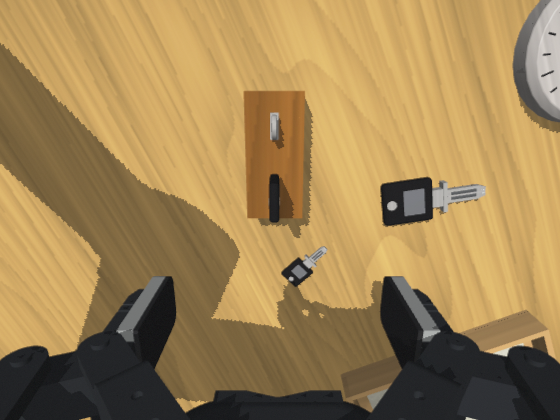

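Run:
```python
from h import *
f=np.load("wkey.npy",allow_pickle=True).item()
save(f,"wkeyc",(225,80,345,230),5)
rect4(f,[(245,91.5),(304.5,91.5),(304,219),(247,219)],.036)
im=f["frame"];m=(im.max(2)<45).astype(np.uint8)*255;m[:150]=0;m[240:]=0;m[:,:255]=0;m[:,295:]=0
c=max(cv2.findContours(m,cv2.RETR_EXTERNAL,cv2.CHAIN_APPROX_NONE)[0],key=cv2.contourArea);print(cv2.minAreaRect(c),c[:,0].min(0),c[:,0].max(0))
```

```text
c [ 0.4473 -0.2826] len [np.float64(110.4), np.float64(48.5), np.float64(110.4), np.float64(51.9)] ang [np.float64(65.4), np.float64(-23.91), np.float64(-112.81), np.float64(156.08)]
((274.0, 198.0), (46.0, 8.0), 90.0) [270 175] [278 221]
```

View pics/wkeyc.png

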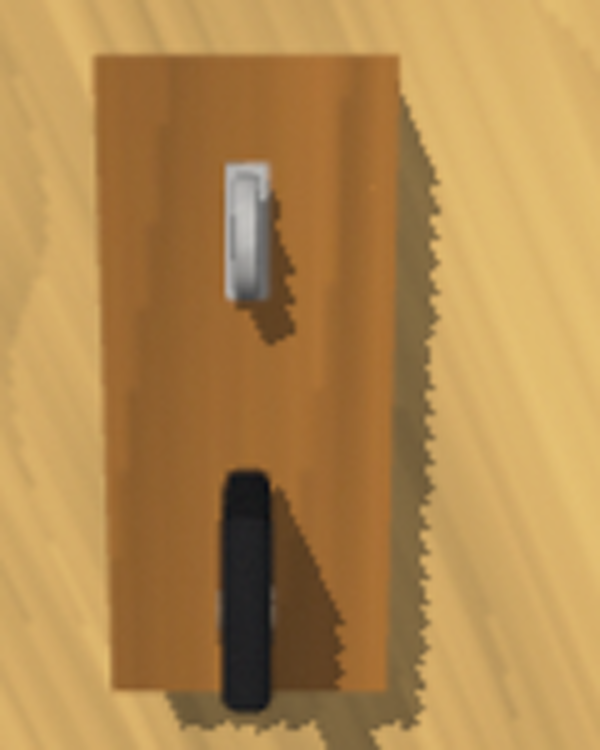

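Run:
```python
from h import *
f=np.load("wkey.npy",allow_pickle=True).item()
for z in(.079,.082):
    P=rect4(f,[(225+u/5-.4,80+v/5-.4) for u,v in [(222,518),(271,518),(270,710),(221,710)]],z)
s=np.load("scene2.npy",allow_pickle=True).item()
```

```text
c [ 0.4359 -0.3064] len [np.float64(31.0), np.float64(7.4), np.float64(31.0), np.float64(7.7)] ang [np.float64(65.36), np.float64(-23.92), np.float64(-114.15), np.float64(156.08)]
c [ 0.4363 -0.3055] len [np.float64(30.7), np.float64(7.3), np.float64(30.7), np.float64(7.6)] ang [np.float64(65.36), np.float64(-23.92), np.float64(-114.15), np.float64(156.08)]
```

Run:
```python
from h import *
x,y,a=.4362,-.3062,-24.3
q=down(np.radians(a))
env.reach([x,y,.12],q)
print(env.movel([x,y,.047],.1,guard=8)); st()
env.close_gripper(80); env.hold(.2); s=st()
z=s["position"][2]
env.movel([x,y,.075],.06); st()
env.movel([x,y,.17],.2); st()
for n in("wrist","side","scene"):
    f=eyes.grab_frame(n);np.save("k_"+n+".npy",f,allow_pickle=True);save(f,"k_"+n)
```

```text
False
t28.80 pos [ 0.4366 -0.3066  0.0478] F [ 0.25 -0.64 -0.02] T [0.03 0.05 0.  ] gap 0.997
t29.69 pos [ 0.4363 -0.3063  0.0472] F [-0.21 -0.26  2.25] T [ 0.03 -0.04  0.02] gap 0.082
t30.31 pos [ 0.4361 -0.3061  0.075 ] F [-0.02  0.19 -1.2 ] T [0.03 0.03 0.03] gap 0.079
t30.93 pos [ 0.4358 -0.3058  0.1687] F [ 0.38 -0.49  0.02] T [-0.   -0.02  0.01] gap 0.081
```

View pics/k_wrist.png

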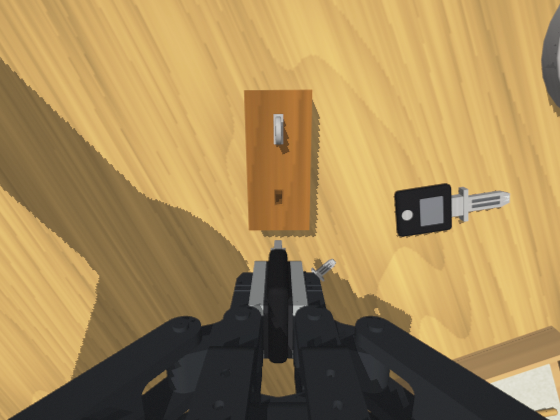

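View pics/k_side.png

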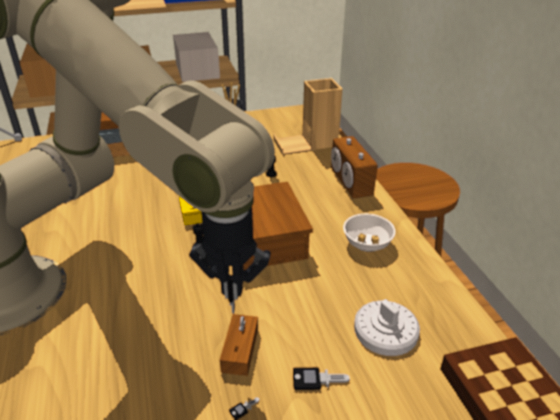

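The key is held, and the empty slot shows at (278,197). I'll check the tip at about (279,240) for tilt and offset in the hand.

Run:
```python
from h import *
f=np.load("k_wrist.npy",allow_pickle=True).item();save(f,"ktip",(235,225,325,325),6)
save(np.load("k_side.npy",allow_pickle=True).item(),"ktips",(200,230,270,330),6)
p=np.array([.4358,-.3058,.1687]);Rt=R.from_quat(monitor.sense()["ee_rot"]).as_matrix()
T=lambda x,y,z:p+Rt@np.array([x,y,z])
print("exp tip corners",proj(f,[T(.039,.005*i,.002*j) for i in(1,-1) for j in (1,-1)]).round(1).tolist())
print("exp bow top corners",proj(f,[T(-.035,.016*i,.004*j) for i in(1,-1) for j in (1,-1)]).round(1).tolist())
print("shoulder",proj(f,[T(.011,.011*i,.0035*j) for i in(1,) for j in (1,-1)]).round(1).tolist())
g=np.load("k_side.npy",allow_pickle=True).item();print("side tip",proj(g,T(.039,0,0)).round(1), "bowtop",proj(g,T(-.035,0,0)).round(1))
```

```text
exp tip corners [[281.7, 236.3], [274.5, 236.3], [281.7, 252.9], [274.5, 252.9]]
exp bow top corners [[290.3, 289.9], [267.0, 290.0], [289.3, 365.8], [267.8, 365.8]]
shoulder [[285.7, 247.5], [270.8, 247.5]]
side tip [[233.8 311.4]] bowtop [[231.7 279.3]]
```

View pics/ktip.png

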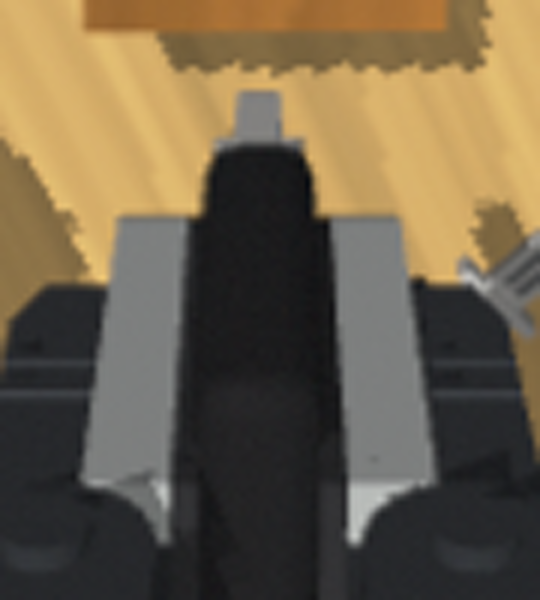

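View pics/ktips.png

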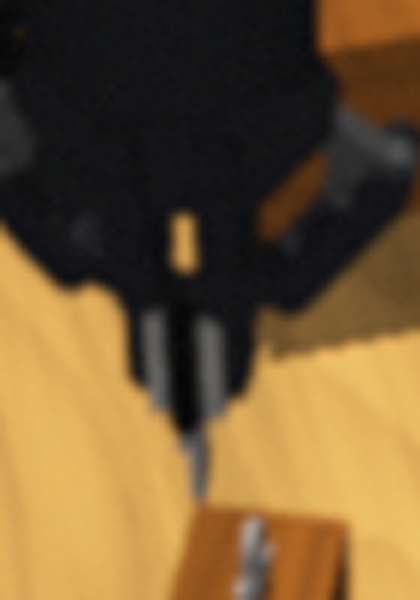

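The shoulder (columns 270.8–285.3, row 248) and the tip centre (278.2) match the predicted positions within 1 px, so the key sits straight in the grip. Next I'll hover over the lock and compare.

Run:
```python
from h import *
p=monitor.sense()["position"]
env.movel([p[0],p[1],.20],.2)
q=down(np.radians(89.5));x,y=.5255,.0277
env.reach([x,y,.20],q)
env.movel([x,y,.141],.15);env.hold(.3);s=st()
f=eyes.grab_frame("wrist");np.save("hov.npy",f,allow_pickle=True);save(f,"hov",(235,190,325,290),6)
P=s["position"];Rt=R.from_quat(s["ee_rot"]).as_matrix()
T=lambda x,y,z:P+Rt@np.array([x,y,z])
print("tip",proj(f,[T(.039,.005,.0),T(.011,.011,0)]),"hole",proj(f,[x,y,.09]))
save(eyes.grab_frame("side"),"hovs",(190,150,290,250),6)
```

```text
t33.52 pos [0.5258 0.0277 0.1416] F [0.5  0.03 0.71] T [-0.04  0.01  0.03] gap 0.081
tip [[276.51865074 235.27712664]
 [276.2921607  246.29490181]] hole [[276.69651485 234.4097128 ]]
```

View pics/hov.png

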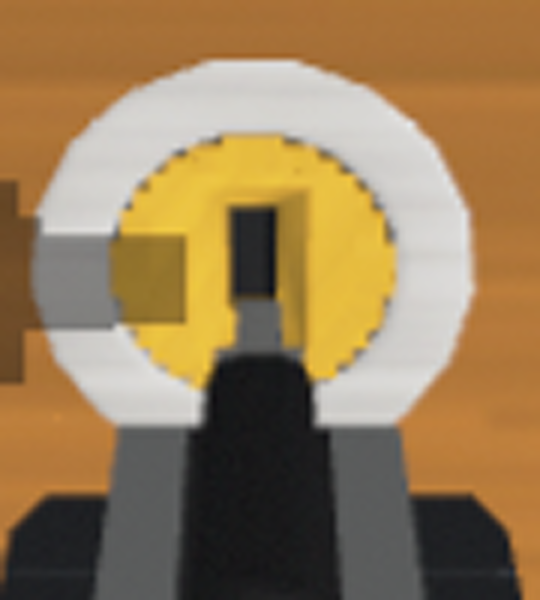

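View pics/hovs.png

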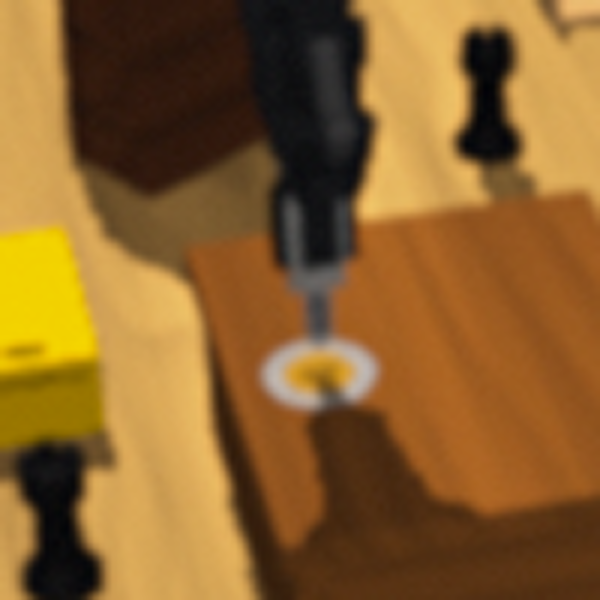

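The tip centre is at crop x≈259 against the slot and plug centre at 254, so the key is about 0.5 mm too far +y. I'll shift by −0.5 mm in y and x and go in under guard.

Run:
```python
from h import *
x,y=.5250,.0272
env.movel([x,y,.139],.05)
for z in (.132,.128,.124,.120):
    g=env.movel([x,y,z],.03,guard=6);s=st();print(g)
    if g:break
```

```text
t34.26 pos [0.5249 0.0272 0.1317] F [ 0.24 -0.15 -0.75] T [-0.01  0.03  0.02] gap 0.082
False
t34.54 pos [0.5249 0.0272 0.1278] F [-0.35  0.21 -0.56] T [-0.03  0.02 -0.02] gap 0.084
False
t34.83 pos [0.5249 0.0272 0.1238] F [ 0.03 -0.55  0.52] T [ 0.01  0.03 -0.03] gap 0.082
False
t35.11 pos [0.5249 0.0272 0.1198] F [-0.02 -0.34 -0.63] T [ 0.02  0.02 -0.03] gap 0.084
False
```

There is no contact and the tip is about 9 mm below the lid, so it is in the keyway. Next I'll push past the pins.

Run:
```python
from h import *
x,y=.5250,.0272
for z in (.116,.112,.108,.105,.103,.101,.0995,.098):
    g=env.movel([x,y,z],.03,guard=22);s=st()
    if g:print("guard");break
    if s["contact_force"][2]>22: print("F");break
save(eyes.grab_frame("wrist"),"ins",(235,190,325,290),6)
save(eyes.grab_frame("side"),"inss",(190,150,290,250),6)
```

```text
t35.39 pos [0.5246 0.0273 0.1156] F [-2.07  0.28 -1.55] T [ 0.04  0.32 -0.  ] gap 0.087
t35.67 pos [0.5248 0.0273 0.1117] F [-0.66 -0.22 -2.91] T [ 0.05  0.21 -0.04] gap 0.081
t35.96 pos [0.5252 0.0272 0.108 ] F [-1.22  0.76 -0.21] T [0.17 0.03 0.02] gap 0.082
t36.21 pos [0.5249 0.0272 0.1049] F [-2.08  0.35  0.86] T [0.13 0.42 0.03] gap 0.080
t36.46 pos [0.5248 0.027  0.1028] F [-1.54 -1.17 -0.38] T [-0.31  0.47 -0.06] gap 0.082
t36.71 pos [0.525  0.0272 0.1011] F [-3.5   0.34  3.05] T [0.06 0.52 0.01] gap 0.085
t36.96 pos [0.5252 0.0273 0.1008] F [-7.13  1.47 15.15] T [0.23 1.34 0.03] gap 0.082
t37.21 pos [0.5254 0.0272 0.1006] F [-10.47   1.03  26.14] T [ 0.07  2.14 -0.04] gap 0.082
F
```

View pics/inss.png

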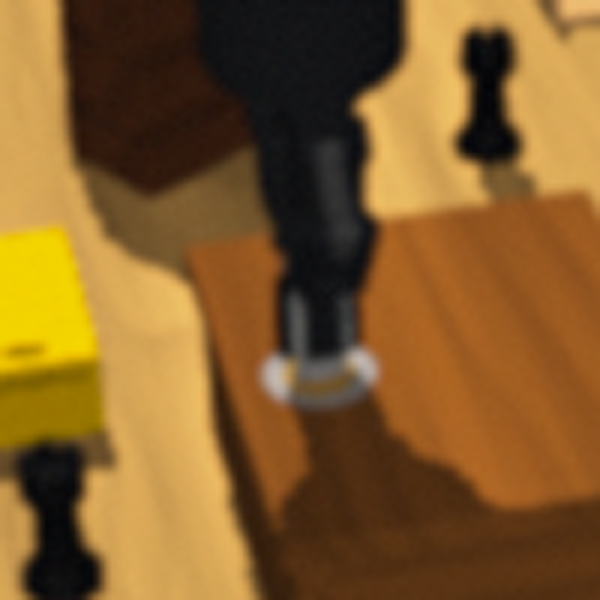

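View pics/ins.png

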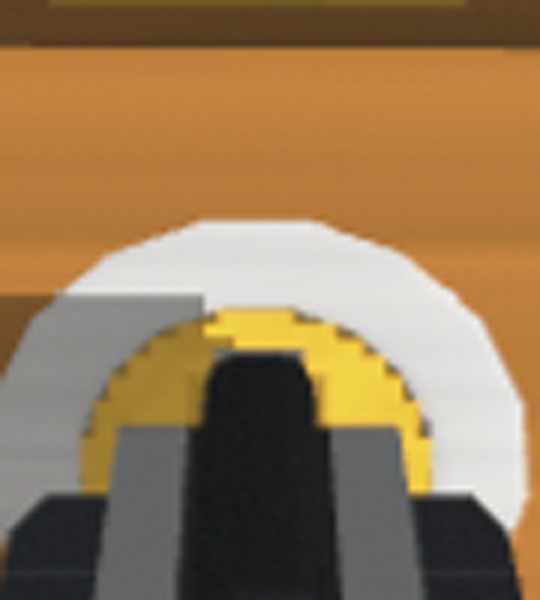

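The push ended on a hard stop at TCP z 0.1007, which puts the shoulder at about 0.0897. The bow hasn't slipped in the grip (its edge is still at crop row 352), so the key is fully home. I'll ease the push a little and turn clockwise in steps.

Run:
```python
from h import *
L=np.array([.5253,.0275]);o=np.array([.0003,.0003])
env.movel([*(L-o),.0998],.02);env.hold(.2);st()
for d in (10,20,30,45):
    a=-np.radians(d);c,s_=np.cos(a),np.sin(a);oo=np.array([c*o[0]-s_*o[1],s_*o[0]+c*o[1]])
    env.reach([*(L-oo),.0998],down(np.radians(89.5-d)));s=st();print(d,s["joints"][5].round(3))
    if abs(s["ft_torque"][2])>1.2 or np.linalg.norm(s["contact_force"])>45:print("stop");break
f=eyes.grab_frame("wrist");save(f,"t45",(235,190,325,290),6)
```

```text
t37.76 pos [0.5252 0.0273 0.101 ] F [-6.13  0.53 13.39] T [ 0.03  1.23 -0.05] gap 0.081
t38.05 pos [0.5253 0.0274 0.101 ] F [-5.14  0.73 13.52] T [0.17 1.12 0.02] gap 0.081
10 -1.558
t38.34 pos [0.5253 0.0275 0.1009] F [-6.42  1.26 13.21] T [0.24 0.95 0.04] gap 0.078
20 -1.384
t38.63 pos [0.5254 0.0276 0.1009] F [-5.    1.43 13.14] T [0.23 0.94 0.08] gap 0.079
30 -1.209
t38.99 pos [0.5255 0.0276 0.101 ] F [-3.24  0.09 11.68] T [0.14 0.82 0.02] gap 0.076
45 -0.947
```

View pics/t45.png

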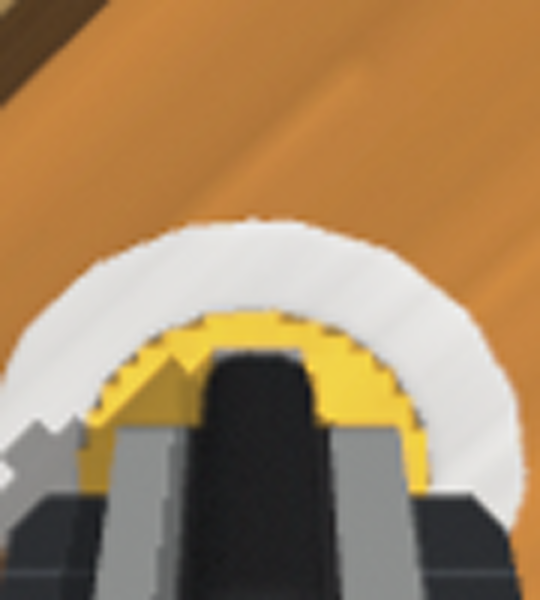

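Run:
```python
from h import *
L=np.array([.5254,.0276]);o=np.array([.0003,.0003])
for d in (60,75,84,90,93):
    a=-np.radians(d);c,s_=np.cos(a),np.sin(a);oo=np.array([c*o[0]-s_*o[1],s_*o[0]+c*o[1]])
    env.reach([*(L-oo),.0998],down(np.radians(89.5-d)));s=st();print(d,s["joints"][5].round(3))
    if abs(s["ft_torque"][2])>1.2 or np.linalg.norm(s["contact_force"])>45:print("stop");break
env.hold(.5);st()
f=eyes.grab_frame("wrist");save(f,"t90",(235,190,325,290),6)
save(eyes.grab_frame("side"),"t90s",(140,100,340,300),3)
```

```text
t39.40 pos [0.5256 0.0277 0.101 ] F [-3.98 -0.59 11.67] T [0.01 0.76 0.12] gap 0.082
60 -0.685
t39.76 pos [0.5256 0.0276 0.101 ] F [-5.5  -0.91 12.34] T [-0.22  0.96  0.1 ] gap 0.082
75 -0.423
t40.03 pos [0.5256 0.0276 0.101 ] F [-4.77 -1.3  11.74] T [-0.25  0.91  0.04] gap 0.084
84 -0.266
t40.28 pos [0.5257 0.0277 0.101 ] F [-3.68 -0.73 11.61] T [-0.3   0.89  0.12] gap 0.078
90 -0.161
t40.53 pos [0.5257 0.0277 0.1009] F [-4.33 -0.37 11.94] T [-0.28  0.82  0.09] gap 0.080
93 -0.109
t41.03 pos [0.5257 0.0277 0.1009] F [-3.99 -1.5  12.34] T [-0.29  0.83  0.04] gap 0.083
```

View pics/t90.png

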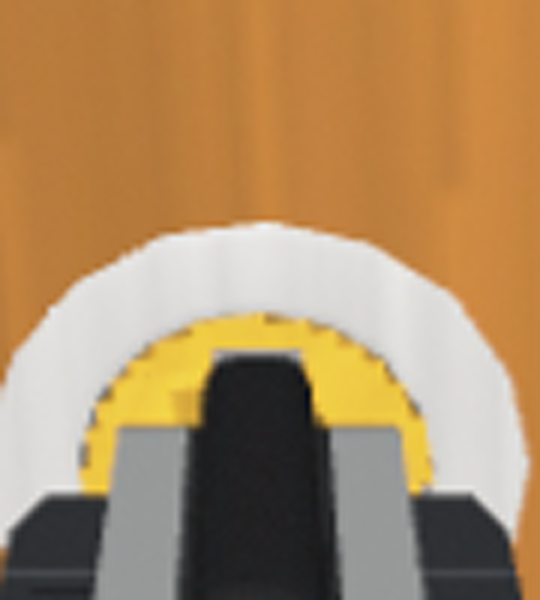

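View pics/t90s.png

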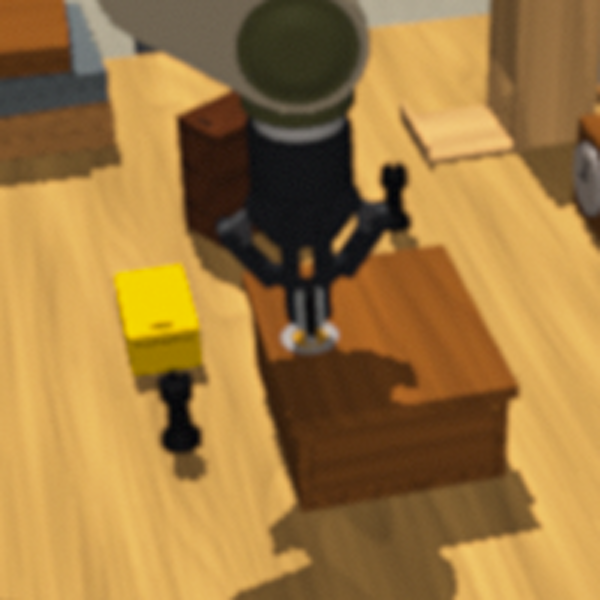

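Run:
```python
from h import *
f=eyes.grab_frame("scene");save(f,"end",(80,60,400,380),2);st()
```

```text
t41.18 pos [0.5257 0.0277 0.1009] F [-4.35 -1.16 11.74] T [-0.18  0.89  0.07] gap 0.080
```

View pics/end.png

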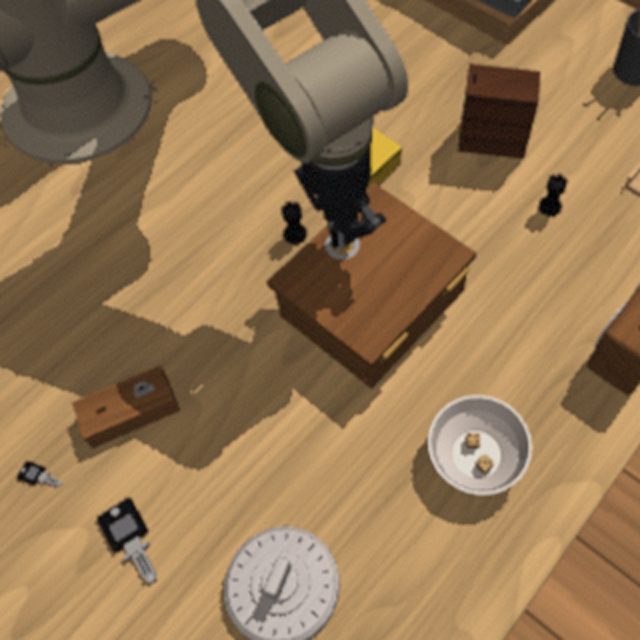

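The column stands square at crop (500,110). The rooks, bowl, dial and small key look undisturbed, and the key is held turned in the lock. Handing in.

Run:
```python
from bench import job
print(job.hand_in())
```

```text
the job is handed in; nothing more can be done
None
```

I set both cases on the column, upper one first, then put the black key fully home in the lock. I turned it 93° clockwise and handed in at about 41 s, still gripping it and holding it turned.

**Last checks**
- **Column:** all three cases measured within about 1 mm and 0.1° of each other. They still stood upright in the last picture.
- **Key depth:** it met a hard stop with the shoulder at z ≈ 0.090, level with the plug's face, and did not slip in the grip. It is held down with about 12 N.
- **Lock angle:** I estimate the plug at about 1.5 rad after the key's play. I could not read the plug directly; this comes from the gripper's turn.
- **Other things:** rooks, dice bowl, dial and small key looked untouched in the last picture, judged by eye.

**What did not agree:** the push past the pins read only 0 to 3 N, below the stated 5 to 12 N, though I only sampled it at the end of each step. A side force of about 4 N and a moment of about 0.9 N m remained while the key was held home.

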